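# Take a drained funnel off the vacuum manifold

## Robot

A 6-joint arm with a two-finger parallel gripper is mounted at the origin on the work surface. World frame = base frame: x ahead of the robot, y to its left, z up, the work surface at z = 0. Lengths are in m, angles in rad, forces in N, time in s.
With the tool pointing down it reaches from about 0.325 to 1 m from the base axis. Payload 5.1 kg.
Tool frame: the origin (TCP) lies at the centre of the arm's flange, where the gripper is bolted on; the fingertips stand 173 mm ahead of it and the grasp point (between the pads) lies 155 mm ahead of it (r.tcp_to_tips is the distance from the TCP to the fingertips, in m); z points along the fingers, y is the line along which they close (so a half turn about z gives the same grasp; the last joint's range is limited). The gripper opens to 85 mm and grips with 20 to 120 N. Pads are 22 mm wide; open, the fingers measure 114 mm over their backs; the gripper's body (76 mm by 85 mm) begins 54 mm behind the grasp point. The pads swing forward as they close: fully open they stand 13 mm farther back than shut.
Start: joints at [-1.344, 0.124, 1.65, -0, 1.367, -0.083], TCP at [0.198, -0.619, 0.405] pointing down, gripper open.
Joint ranges: [-2.61, 2.61], [-1.02, 2.33], [0.03, 2.71], [-1.35, 4.49], [0.32, 2.68], [-2.91, 2.91]. Speed limits (rad/s): [2.57, 2.57, 3.14, 3.14, 3.14, 3.14].

## Interface

Orientations are given as a rotation vector (axis times angle).
In Python, from cell import r gives the robot as it stands. The module is installed in compiled form; this text tells all that it offers.
- The arm moves only by the shell command python3 -m pendant 'ROWS' [FORCE]. ROWS is text: rows parted by semicolons, each of 5 numbers parted by spaces: the opening, from 0 (shut) to 1 (fully open), then the shift along the world's x, y, z each as a share of 0.02 m, from -1 to 1, then the turn about the world's z as a share of 5 degrees, from -1 to 1. A call has 1 to 10 rows; each row shifts and turns the commanded pose from where the row before left it; what a row does not reach is not made up. A row lasts 1/10 s, in which the tool goes at most 50 mm and 8.59 degrees, less where a joint would pass 70% of its speed; a pose out of reach is approached as far as the arm can. A call with a number of a shift or a turn outside -1 to 1 is refused whole. A call with a gripper value outside its range is refused whole. The fingers move at their own pace and stop on an object; FORCE is the grip in N (left out, the last holds). Time passes only in rows, so rows that do not move let the fingers close. It gives the time, the measured TCP pose, the force, the opening and the grip force at its end, in the units of the state.
- r.observe(): the state, without advancing time (a new reading comes with each control period).
- r.grab_frame(name): name is "scene" or "top" or "wrist"; returns a dict with "pixels" (400x640x3 uint8, red, green, blue), "depth" (400x640 float32, m along the optical axis (not along the pixel's ray), 0 where there is no reading), "fx", "fy", "cx", "cy" (pixels), "distortion" ([k1, k2, p1, p2, k3] as OpenCV has them; the pictures are not rectified), "xyz" and "rotation" of the camera in the world. Camera axes: x right, y up, looking along -z (the intrinsics and any distortion apply to the point x, -y, -z); pixel columns grow to the right and rows downward; lengths in m; the calibration is good to about 2 mm. A picture is of the moment at which its call begins.
- r.sign_off(): hands the job in; it is judged then, once.
The state is a dict: "t": time; "joints": joint angles; "dq": joint speeds; "joint_efforts": joint torques, N m; "tool_pos": TCP position; "ee_rot": TCP orientation; "wrist_force": force on the tool from outside, world axes, zero at the start; "ft_torque": the same for the moment, N m; "opening": finger opening in m; "gripper_force": force on a finger pad.
Only numpy, scipy, OpenCV 4.12 (cv2) and the standard library are available. Lean on these libraries where they do the work, as an engineer would, in place of code of your own. Each camera call takes 0.05 s, during which the arm holds its last target. There are 200 camera calls.

## Task

The tall funnel on the vacuum filtration manifold has drained, while the two short ones are still filtering. Shut the valve under the tall funnel by swinging its lever from upright right down to level, so that the others keep their vacuum; only then lift the tall funnel off and, keeping it upright, stand it in the white tray without dropping it. Leave the short funnels and their valves, and the other things on the bench, as they are.

Things in the scene. Friction and masses are not known exactly. Their poses are not given: they have to be found in the camera images.
- manifold: fixed steel vacuum filtration manifold; origin on the bench under its middle, y along the header (50 x 360 mm, top 85 mm high), levers on its -x side facing the robot. Places at y = 120 (left), 0 (mid), -120 mm (right): valve body 38 mm wide, filter base 68 mm across, top at 167 mm. Funnels overhang: lean the tool back 25 to 45 degrees to reach a lever. Pump case behind, 85 mm high
- valve_left (a joint): lever of the left valve, 80 mm long (grey sleeve 25 to 80 mm out, 18 mm wide, 10 thick). 0 = open, straight up; 1.571 = shut, level, swung to manifold -y (robot's right). Hard stops and a spring over centre: 0.41 N m to start (7.5 N at 55 mm), falling to 0.1 at the middle; past 60 degrees it snaps shut by itself, below 28 it springs back up
- stem_left (a point): turning axis of the left valve's lever, in the middle of the lever's thickness: 50 mm before the place's centre line (manifold -x), 110 mm above the bench; the lever turns about the manifold's x axis
- tip_left (a point): outer end of the left lever, 80 mm from its axis, moves with the lever
- seat_left (a point): centre of the top of the left filter base, where a funnel's underside rests; a boss 48 mm across and 5 mm high inside the funnel centres it
- valve_mid (a joint): lever of the mid valve, 80 mm long (grey sleeve 25 to 80 mm out, 18 mm wide, 10 thick). 0 = open, straight up; 1.571 = shut, level, swung to manifold -y (robot's right). Hard stops and a spring over centre: 0.41 N m to start (7.5 N at 55 mm), falling to 0.1 at the middle; past 60 degrees it snaps shut by itself, below 28 it springs back up
- stem_mid (a point): turning axis of the mid valve's lever, in the middle of the lever's thickness: 50 mm before the place's centre line (manifold -x), 110 mm above the bench; the lever turns about the manifold's x axis
- tip_mid (a point): outer end of the mid lever, 80 mm from its axis, moves with the lever
- seat_mid (a point): centre of the top of the mid filter base, where a funnel's underside rests; a boss 48 mm across and 5 mm high inside the funnel centres it
- valve_right (a joint): lever of the right valve, 80 mm long (grey sleeve 25 to 80 mm out, 18 mm wide, 10 thick). 0 = open, straight up; 1.571 = shut, level, swung to manifold -y (robot's right). Hard stops and a spring over centre: 0.41 N m to start (7.5 N at 55 mm), falling to 0.1 at the middle; past 60 degrees it snaps shut by itself, below 28 it springs back up
- stem_right (a point): turning axis of the right valve's lever, in the middle of the lever's thickness: 50 mm before the place's centre line (manifold -x), 110 mm above the bench; the lever turns about the manifold's x axis
- tip_right (a point): outer end of the right lever, 80 mm from its axis, moves with the lever
- seat_right (a point): centre of the top of the right filter base, where a funnel's underside rests; a boss 48 mm across and 5 mm high inside the funnel centres it
- tall_funnel: the tall white filter funnel: straight plastic tube open at both ends, 62 mm outside (65 mm over the foot collar and rim bead), 140 mm high, 4 mm wall, about 160 g; stands loose on one of the three filter bases; origin at the centre of its underside, z up its axis
- short_funnel_a: short white filter funnel, same but 90 mm high, about 110 g; stands on another of the places; origin at the centre of its underside
- short_funnel_b: second short white filter funnel, 90 mm high, on the remaining place; origin at the centre of its underside
- tray: open white plastic tray, fixed, 220 x 170 mm outside and 30 mm high, 5 mm walls and floor; left or right in front of the manifold; origin under its middle, x along the 220 mm side
- tray_in (a point): centre of the tray's inner floor (5 mm above the bench), axes as the tray
- beaker_rack: rack with four sample beakers, fixed, 170 x 120 mm, 92 mm high, on the side of the robot that the tray is not; origin under its middle; not needed
- wash_bottle: loose wash bottle, 68 mm across, 175 mm high, off the manifold's left end; origin under its middle; leave alone
- sample_bottle: loose white sample bottle, 64 mm across, 140 mm high, off the manifold's right end; origin under its middle; leave alone
- petri_dish: loose closed petri dish, 90 mm across, 17 mm high, lying between robot and manifold; origin under its middle; leave alone
Not all that is in view belongs to the job. What is shaped like the short_funnel_a but yellow is not meant. Leave any turquoise look-alike of the short_funnel_b alone.

How it is judged:
By the outcome, as a careful person would: the job done as asked, in the order asked, and still so for the second after the job is handed in, with the robot touching nothing.
It also fails if it takes over 62 s, if anything falls off the work surface, if the arm or the gripper's body presses on something with over 40 N, if the wrist force passes 120 N, or if a joint passes its speed limit or range.

## Working session

There is one attempt and no reset: what is moved stays moved. The work goes in short steps, Python scripts to look and compute and a shell command to move; the robot and the scene stay as the last step left them, time stands still between calls to the robot, and variables do not carry over. Pictures are saved under pics/ and viewed, at most 10 in all, crops included, and the job is handed in when it is done.

```bash
mkdir -p pics; cat > h.py <<'E'
import numpy as np, cv2, pickle
from cell import r
from scipy.spatial.transform import Rotation as R
def Rm(f):
    a=np.array(f["rotation"],float)
    return a if a.shape==(3,3) else R.from_rotvec(a).as_matrix() if a.size==3 else R.from_quat(a).as_matrix()
def grab(n,tag):
    f=r.grab_frame(n); pickle.dump(f,open(f"pics/{tag}.pkl","wb")); cv2.imwrite(f"pics/{tag}.png",f["pixels"][...,::-1]); return f
def load(tag): return pickle.load(open(f"pics/{tag}.pkl","rb"))
def ray(f,uv):
    K=np.array([[f["fx"],0,f["cx"]],[0,f["fy"],f["cy"]],[0,0,1]])
    p=cv2.undistortPoints(np.array(uv,float).reshape(-1,1,2),K,np.array(f["distortion"],float)).reshape(-1,2)
    d=np.c_[p[:,0],-p[:,1],-np.ones(len(p))]
    return np.array(f["xyz"]),d@Rm(f).T
def plane(f,uv,z):
    o,d=ray(f,uv); return o+d*((z-o[2])/d[:,2])[:,None]
def deproj(f,uv):
    o,d=ray(f,uv); uv=np.array(uv).reshape(-1,2).astype(int)
    return o+d*f["depth"][uv[:,1],uv[:,0]][:,None]
def cloud(f):
    v,u=np.mgrid[0:400,0:640]; uv=np.c_[u.ravel(),v.ravel()]
    P=deproj(f,uv); P[f["depth"].ravel()==0]=np.nan
    return P.reshape(400,640,3)
E
python3 - <<'E'
from h import *
for n in("scene","top"):
    f=grab(n,n); print(n,f["xyz"],f["rotation"],f["fx"],f["distortion"])
s=r.observe();print(s)
a=[cv2.imread(f"pics/{n}.png") for n in("scene","top")]
E
```

```text
scene [ 1.4459341  -0.2564563   0.73660503] [0.82738295 0.65111267 1.17279787] 451.54762468737096 [-0.02893086  0.          0.          0.          0.        ]
top [0.45336745 0.01502287 1.23034694] [ 0.0483783  -0.0902034  -1.58729792] 461.689897973246 [-0.08097566  0.          0.          0.          0.        ]
{'t': 0.1, 'joints': array([-1.34358621e+00,  1.24436045e-01,  1.65159425e+00, -7.63331282e-06,
        1.36749627e+00, -8.26204153e-02]), 'dq': array([ 0.00037243, -0.00260915,  0.00020635,  0.00023233,  0.0003369 ,
       -0.00031587]), 'joint_efforts': array([ 6.01123520e-05, -4.24929178e+01, -3.66654325e+01, -1.24023995e-04,
        3.91522670e-03,  3.54607224e-06]), 'tool_pos': array([ 0.19808765, -0.61882781,  0.40354453]), 'ee_rot': array([-3.10206525e+00, -4.84441240e-01,  2.30992648e-04]), 'wrist_force': array([ 0.43421516, -0.1529052 ,  0.20791137]), 'ft_torque': array([-0.04246544,  0.02017096,  0.01314907]), 'gripper_force': 0.0, 'opening': 0.0853491431348631}
```

View pics/scene.png

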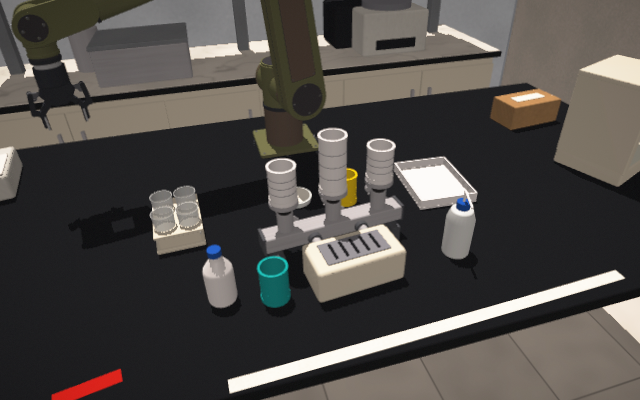

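View pics/top.png

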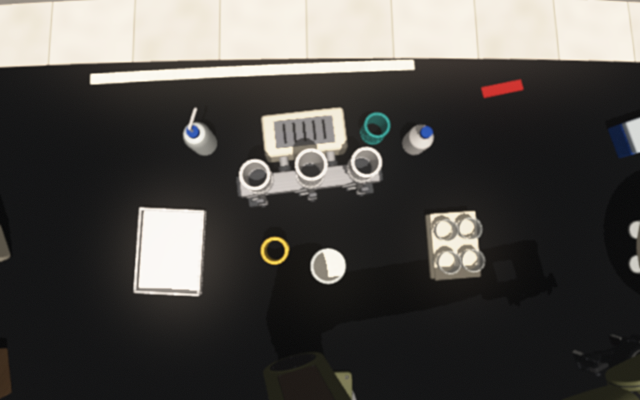

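The scene view shows the manifold with its three white funnels: the tall one in the middle (333,165), short ones at (282,185) and (380,165). In the top view the tall one is at (310,167), the tray is on the left (170,250), and the yellow (275,250) and turquoise (376,128) look-alikes stand off the manifold. Next I'll measure these.

```bash
python3 - <<'E'
from h import *
for n in("top","scene"):
    f=load(n);C=cloud(f);z=C[...,2]
    reg=(C[...,0]>.4)&(C[...,0]<.95)&(abs(C[...,1])<.45)
    print(n)
    for lo,hi in((.295,.32),(.245,.27)):
        m=((z>lo)&(z<hi)&reg).astype(np.uint8)
        k,l,st,c=cv2.connectedComponentsWithStats(m)
        for i in range(1,k):
            if st[i,4]<25: continue
            P=C[l==i]; (cx,cy),rad=cv2.minEnclosingCircle(P[:,:2].astype(np.float32))
            print(lo,"px",c[i].round(),st[i,4],"xy",round(cx,4),round(cy,4),"r",round(rad,4),"z p50,p95",np.percentile(P[:,2],[50,95]).round(4))
f=load("top");C=cloud(f);z=C[...,2]
# header top
m=((z>.075)&(z<.095)&(C[...,0]>.5)&(abs(C[...,1])<.4)).astype(np.uint8)
k,l,st,c=cv2.connectedComponentsWithStats(m)
for i in range(1,k):
    if st[i,4]>60: print("hdr",c[i].round(),st[i,4],cv2.minAreaRect(C[l==i][:,:2].astype(np.float32)),np.median(z[l==i]))
# tray
hsv=cv2.cvtColor(f["pixels"],cv2.COLOR_RGB2HSV); m=((hsv[...,2]>150)&(hsv[...,1]<60)).astype(np.uint8)
k,l,st,c=cv2.connectedComponentsWithStats(m)
i=l[250,170]; print("tray px",c[i],st[i]); cn=cv2.findContours((l==i).astype(np.uint8),0,2)[0][0]
q=cv2.boxPoints(cv2.minAreaRect(cn)); print(q, plane(f,q,.03).round(4)); print("floor z",np.median(C[245:260,160:180,2]))
fs=load("scene");print("scene floor",deproj(fs,[(435,180),(430,185)]).round(4))
# compact image
a=f["pixels"][130:300,120:420]; b=fs["pixels"][110:260,240:420]
cv2.imwrite("pics/crop1.png",np.vstack([cv2.resize(a,(600,340),interpolation=3),np.pad(cv2.resize(b,(300,250),interpolation=3),((0,0),(0,300),(0,0)))])[...,::-1])
E
```

```text
top
0.295 px [310. 163.] 294 xy 0.6023 -0.0025 r 0.0327 z p50,p95 [0.3066 0.309 ]
0.245 px [366. 161.] 266 xy 0.6142 -0.1222 r 0.0327 z p50,p95 [0.2563 0.2594]
0.245 px [311. 158.] 54 xy 0.6096 -0.0026 r 0.0259 z p50,p95 [0.2578 0.2695]
0.245 px [254. 174.] 266 xy 0.5909 0.1156 r 0.0329 z p50,p95 [0.2566 0.2592]
0.245 px [309. 180.] 29 xy 0.5853 -0.0021 r 0.0257 z p50,p95 [0.2577 0.2666]
scene
0.295 px [333. 137.] 338 xy 0.6016 -0.0057 r 0.0363 z p50,p95 [0.3033 0.3074]
0.245 px [381. 147.] 286 xy 0.591 0.1129 r 0.0354 z p50,p95 [0.2532 0.2571]
0.245 px [333. 160.] 272 xy 0.6089 -0.0065 r 0.0303 z p50,p95 [0.2571 0.268 ]
0.245 px [281. 168.] 339 xy 0.6155 -0.1238 r 0.0343 z p50,p95 [0.2536 0.2571]
hdr [304. 132.] 3374 ((0.7222513556480408, 0.008471325039863586), (0.11166171729564667, 0.2075662463903427), 5.500240325927734) 0.0864658996681813
hdr [377. 124.] 218 ((0.7363579869270325, -0.17570024728775024), (0.06415614485740662, 0.06431879848241806), 71.56494903564453) 0.08872498456405342
hdr [416. 140.] 163 ((0.701979398727417, -0.28262630105018616), (0.06294577568769455, 0.0499791614
[... 260 characters left out ...]
 (0.0971270203590393, 0.07263720035552979), 83.53284454345703) 0.0847067917304708
hdr [376. 177.] 103 ((0.6004737615585327, -0.1705925613641739), (0.024857431650161743, 0.05187608301639557), 43.88504409790039) 0.0855701645829785
hdr [245. 191.] 207 ((0.572165310382843, 0.15953242778778076), (0.07509782165288925, 0.034057166427373886), 45.6383171081543) 0.08596402753265231
tray px [169.23428157 250.58053995] [ 134  207   71   89 5519]
[[132.79385 292.7108 ]
 [137.6     206.2    ]
 [204.33847 209.90768]
 [199.53232 296.41846]] [[0.32   0.4569 0.03  ]
 [0.5437 0.446  0.03  ]
 [0.5312 0.2705 0.03  ]
 [0.3087 0.2835 0.03  ]]
floor z nan
scene floor [[0.4079 0.3802 0.0034]
 [0.4334 0.3499 0.0066]]
```

View pics/crop1.png

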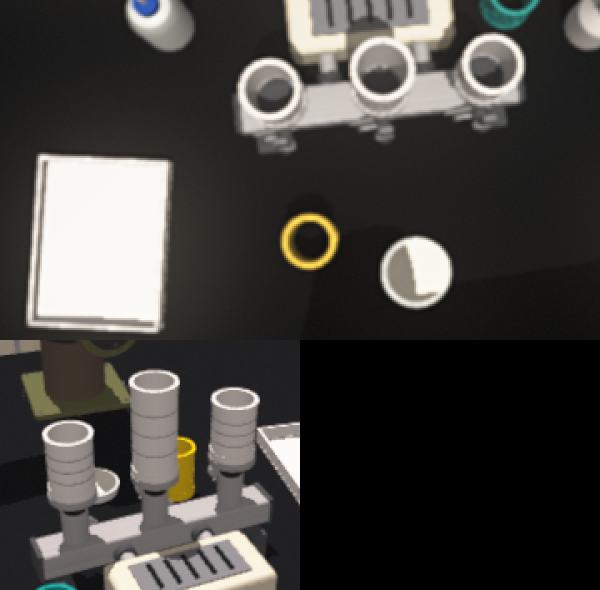

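The tall funnel is the white one at top (310,165), the only one with its rim at 0.307 m; the short rims are at 0.257 m. It stands on the middle place, so valve_mid is the one to shut. Yellow (275,250), turquoise (376,128) and the white bottles don't fit the description. The tool only points down here, so I plan to push the lever with the outer finger, jaws open and closing line along manifold x. I'll move in front of the manifold first.

```bash
python3 -m pendant '1 .36 .91 0 .44;1 .36 .91 0 .44;1 .36 .91 0 .44;1 .36 .91 0 .44;1 .36 .91 0 .44;1 .36 .91 0 .44;1 .36 .91 0 .44;1 .36 .91 0 .44;1 .36 .91 0 .44;1 .36 .91 0 .44' && python3 -m pendant '1 .36 .91 0 .44;1 .36 .91 0 .44;1 .36 .91 0 .44;1 .36 .91 0 .44;1 .36 .91 0 .44;1 .36 .91 0 .44;1 .36 .91 0 .44;1 .36 .91 0 .44;1 .36 .91 0 .44;1 .36 .91 0 .44' && python3 -m pendant '1 .36 .91 0 .44;1 .36 .91 0 .44;1 .36 .91 0 .44;1 .36 .91 0 .44;1 .36 .91 0 .44;1 .36 .91 0 .44;1 .36 .91 0 .44;1 .36 .91 0 .44;1 .36 .91 0 .44;1 .36 .91 0 .44'
python3 -m pendant '1 .36 .91 0 .44;1 .36 .91 0 .44;1 .36 .91 0 .44;1 .36 .91 0 .44;1 .36 .91 0 .44;1 0 0 0 0;1 0 0 0 0'
python3 - <<'E'
from h import *
f=grab("wrist","w1"); s=r.observe(); T=R.from_rotvec(s["ee_rot"])
print(s["t"],s["tool_pos"],T.as_matrix().round(3),"cam in tool",T.inv().apply(np.array(f["xyz"])-s["tool_pos"]),(T.inv().as_matrix()@Rm(f)).round(2))
print(s["joints"], r.tcp_to_tips)
f=grab("top","t2")
E
```

```text
t: 1.1
tool_pos: [0.2706, -0.4358, 0.4045]
ee_rot: [-2.953, -1.072, -0.0]
wrist_force: [0.3, 0.3, 0.0]
opening: 0.0851
gripper_force: 0.0
t: 2.1
tool_pos: [0.3423, -0.2535, 0.4047]
ee_rot: [2.694, 1.616, 0.0]
wrist_force: [0.1, 0.5, 0.2]
opening: 0.0853
gripper_force: 0.0
t: 3.1
tool_pos: [0.414, -0.0715, 0.4048]
ee_rot: [2.335, 2.101, 0.0]
wrist_force: [-0.4, -0.2, -0.8]
opening: 0.0855
gripper_force: 0.0
t: 3.8
tool_pos: [0.4498, 0.0185, 0.4047]
ee_rot: [2.126, 2.313, -0.001]
wrist_force: [-0.2, -0.0, 0.5]
opening: 0.0853
gripper_force: 0.0
3.85 [0.4497476 0.0180479 0.4046622] [[-0.083  0.997 -0.   ]
 [ 0.997  0.083 -0.   ]
 [-0.    -0.    -1.   ]] cam in tool [ 0.07880761 -0.00080896  0.03109804] [[ 0.    0.95  0.31]
 [ 1.   -0.    0.  ]
 [ 0.    0.31 -0.95]]
[-7.91652855e-02 -3.39788565e-01  2.07632879e+00 -4.11198514e-04
  1.40516484e+00 -1.62511774e-01] 0.1734
```

View pics/w1.png

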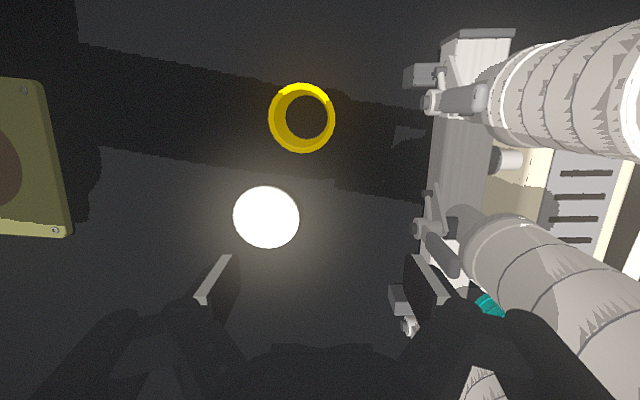

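The wrist view shows the upright left lever (465,98) and mid lever (442,245), the tall funnel beyond at (560,270), the yellow cup (302,117), the petri dish (266,217), and both fingers. I'll locate the mid lever and the finger geometry by depth.

```bash
python3 - <<'E'
from h import *
f=load("w1");C=cloud(f);z=C[...,2]
t=load("t2");D=cloud(t)
yaw=np.arctan2(.0235,.2380); mx=np.array([np.cos(yaw),np.sin(yaw)]);my=np.array([-mx[1],mx[0]])
print("yaw",np.degrees(yaw)); c=np.array([.602,-.0035])
for nm,X in(("wrist",C),("top",D)):
    m=(X[...,:2]-c)@np.c_[mx,my]; Z=X[...,2]
    for lo,hi in((.10,.13),(.13,.16),(.16,.185),(.185,.2)):
        for y0,n in((0,"mid"),(.12,"left")):
            s=(Z>lo)&(Z<hi)&(m[...,0]>-.08)&(m[...,0]<-.036)&(abs(m[...,1]-y0)<.045)
            if s.sum()>5:
                q=m[s]; v,u=np.nonzero(s); print(nm,n,lo,s.sum(),"px",u.mean().round(),v.mean().round(),"mx",np.percentile(q[:,0],[2,50,98]).round(4),"my",np.percentile(q[:,1],[2,50,98]).round(4),"zmax",Z[s].max().round(4))
# finger in wrist view, tool frame
s=r.observe();T=R.from_rotvec(s["ee_rot"]);L=T.inv().apply((C.reshape(-1,3)-s["tool_pos"]))
g=(L[:,2]>.06)&(L[:,2]<.19)&(abs(L[:,0])<.05)&(abs(L[:,1])<.07)
for a in np.arange(.06,.19,.015):
    k=g&(L[:,2]>a)&(L[:,2]<a+.015)
    for sg in(-1,1):
        kk=k&(L[:,1]*sg>0)
        if kk.sum()>5: print("finger",a.round(3),sg,kk.sum(),"x",np.percentile(L[kk,0],[2,98]).round(4),"y",np.percentile(L[kk,1],[2,98]).round(4),"zmax",L[kk,2].max().round(4))
E
```

```text
yaw 5.639077743584428
wrist mid 0.1 452 px 422.0 228.0 mx [-0.0611 -0.0536 -0.0365] my [-0.0068  0.0058  0.0121] zmax 0.13
wrist left 0.1 447 px 431.0 102.0 mx [-0.0612 -0.0557 -0.0476] my [0.1118 0.122  0.1322] zmax 0.1299
wrist mid 0.13 280 px 431.0 241.0 mx [-0.0564 -0.0554 -0.0481] my [-0.0048  0.0071  0.0109] zmax 0.1599
wrist left 0.13 317 px 447.0 100.0 mx [-0.0566 -0.0558 -0.0529] my [0.1135 0.122  0.1304] zmax 0.16
wrist mid 0.16 389 px 443.0 255.0 mx [-0.0565 -0.0556 -0.0483] my [-0.0051  0.0074  0.011 ] zmax 0.1849
wrist left 0.16 493 px 462.0 99.0 mx [-0.0566 -0.0558 -0.0527] my [0.1135 0.1221 0.1305] zmax 0.185
wrist mid 0.185 273 px 453.0 268.0 mx [-0.0562 -0.0529 -0.0479] my [-0.0049  0.0034  0.0105] zmax 0.1909
wrist left 0.185 472 px 479.0 98.0 mx [-0.056  -0.0523 -0.0472] my [0.1141 0.1218 0.1297] zmax 0.1915
top mid 0.1 30 px 311.0 198.0 mx [-0.0592 -0.054  -0.0365] my [-0.008   0.0033  0.0121] zmax 0.121
top left 0.1 36 px 264.0 203.0 mx [-0.0594 -0.0535 -0.0363] my [0.1093 0.1154 0.1298] zmax 0.1252
top mid 0.13 7 px 311.0 198.0 mx [-0.0545 -0.0541 -0.051 ] my [-
[... 566 characters left out ...]
 0.09
finger 0.09 -1 6994 x [-0.0078  0.0185] y [-0.0693 -0.0017] zmax 0.105
finger 0.09 1 7068 x [-0.0075  0.0187] y [0.0017 0.0692] zmax 0.105
finger 0.105 -1 3934 x [-0.0081  0.0145] y [-0.0689 -0.0408] zmax 0.1199
finger 0.105 1 4065 x [-0.0077  0.0147] y [0.0391 0.0684] zmax 0.12
finger 0.12 -1 1086 x [-0.0071  0.0126] y [-0.0563 -0.0429] zmax 0.135
finger 0.12 1 1059 x [-0.0069  0.0129] y [0.0415 0.0544] zmax 0.135
finger 0.135 -1 962 x [-0.0094  0.0122] y [-0.0566 -0.0429] zmax 0.15
finger 0.135 1 931 x [-0.0091  0.0125] y [0.0415 0.0551] zmax 0.15
finger 0.15 -1 371 x [-0.0094  0.012 ] y [-0.0545 -0.043 ] zmax 0.1611
finger 0.15 1 383 x [-0.0091  0.0123] y [0.0416 0.0535] zmax 0.1614
```

```bash
python3 - <<'E'
from h import *
s=r.observe();T=R.from_rotvec(s["ee_rot"])
fs=grab("scene","s2"); L=[]
for f in(fs,load("t2"),load("w1")):
    C=cloud(f).reshape(-1,3); C=C[np.isfinite(C[:,0])]; l=T.inv().apply(C-s["tool_pos"])
    L.append(l[(l[:,2]>-.12)&(l[:,2]<.17)&(abs(l[:,0])<.12)&(abs(l[:,1])<.1)])
for n,l in zip(("scene","top","wrist"),L):
    for a in np.arange(-.1,.17,.02):
        k=l[(l[:,2]>=a)&(l[:,2]<a+.02)]
        if len(k)>10: print(n,a.round(2),len(k),"x",np.percentile(k[:,0],[1,99]).round(3),"y",np.percentile(k[:,1],[1,99]).round(3))
f=fs; P=fs["pixels"][60:260,180:440]; cv2.imwrite("pics/s2c.png",cv2.resize(P,(780,600),interpolation=3)[...,::-1])
E
```

```text
scene -0.1 509 x [-0.064  0.044] y [-0.089  0.05 ]
scene -0.08 413 x [-0.062  0.044] y [-0.053  0.042]
scene -0.06 263 x [-0.039  0.025] y [-0.004  0.039]
scene -0.04 292 x [-0.038  0.029] y [-0.009  0.039]
scene -0.02 245 x [-0.038  0.029] y [-0.006  0.038]
scene 0.0 294 x [-0.039  0.03 ] y [-0.005  0.04 ]
scene 0.02 266 x [-0.04   0.028] y [-0.005  0.041]
scene 0.04 174 x [-0.038  0.025] y [0.006 0.07 ]
scene 0.06 247 x [-0.022  0.013] y [-0.063  0.073]
scene 0.08 206 x [-0.02  0.01] y [-0.069  0.076]
scene 0.1 159 x [-0.017  0.01 ] y [-0.073  0.076]
scene 0.12 96 x [-0.014  0.006] y [-0.049  0.059]
scene 0.14 62 x [-0.013  0.008] y [-0.05  -0.039]
top -0.1 73 x [-0.046  0.054] y [-0.092  0.038]
top -0.08 13 x [-0.034  0.051] y [-0.076 -0.045]
top 0.04 190 x [-0.013  0.012] y [-0.067  0.068]
top 0.06 62 x [-0.012  0.013] y [-0.07   0.071]
top 0.08 13 x [-0.012  0.011] y [-0.072  0.073]
top 0.1 29 x [-0.012  0.012] y [-0.074  0.075]
wrist 0.06 2006 x [0.017 0.022] y [-0.028  0.026]
wrist 0.08 21950 x [-0.007  0.02 ] y [-0.072  0.07 ]
wrist 0.1 12415 x [-0.01   0.018] y [-0.073  0.071]
wrist 0.12 2834 x [-0.009  0.013] y [-0.056  0.055]
wrist 0.14 1944 x [-0.01   0.012] y [-0.056  0.055]
wrist 0.16 14 x [-0.004  0.008] y [-0.044  0.042]
```

View pics/s2c.png

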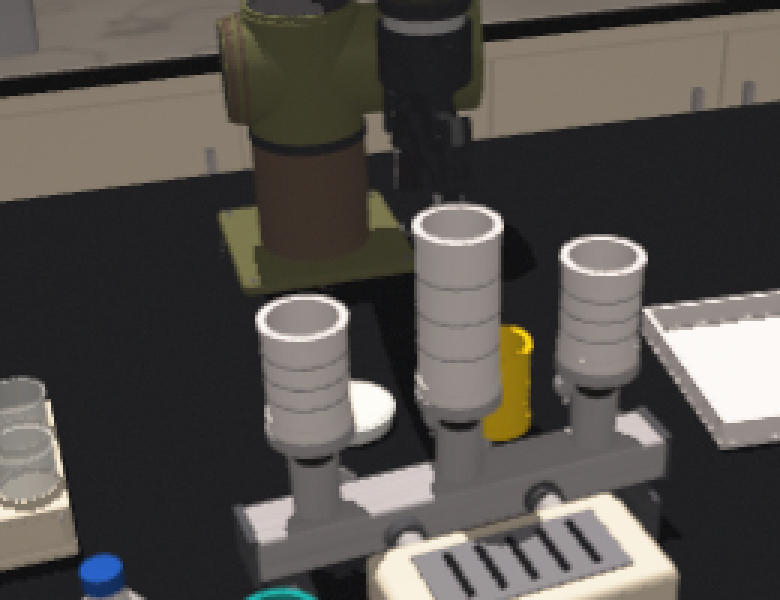

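The measured gripper is about ±56 mm at the fingers, ±76 mm at the knuckles, with a 39 mm radius body. I'll yaw the tool so its y axis lies about 75° from manifold x. The body then stays to the left front, and an outer finger corner reaches the lever with clearance from the funnel.

```bash
python3 -m pendant '1 0 .11 0 .96;1 0 .11 0 .96;1 0 .11 0 .96;1 0 .11 0 .96;1 0 .11 0 .96;1 0 .11 0 .96;1 0 .11 0 .96;1 0 .11 0 .96;1 0 .11 0 .96;1 0 .11 0 .96' && python3 -m pendant '1 0 .11 0 .96;1 0 .11 0 .96;1 0 .11 0 .96;1 0 .11 0 .96;1 0 .11 0 .96;1 0 .11 0 .96;1 0 .11 0 .96;1 0 .11 0 .96;1 0 .11 0 .96;1 0 .11 0 .96' && python3 -m pendant '1 0 .11 0 .96;1 0 .11 0 .96;1 .7 0 0 0;1 .7 0 0 0;1 .7 0 0 0;1 .7 0 0 0;1 .7 0 0 0;1 0 0 0 0;1 0 0 0 0'
cat >> h.py <<'E'
c=np.array([.602,-.0035]); yw=np.radians(5.64); mx=np.array([np.cos(yw),np.sin(yw)]); my=np.array([-mx[1],mx[0]])
def st():
    s=r.observe(); T=R.from_rotvec(s["ee_rot"]).as_matrix(); p=s["tool_pos"]
    k=lambda y,x,z=.16:(((p+T@[x,y,z])[:2]-c)@np.c_[mx,my]*1000).round(1)
    print("t",s["t"],"tcp",p.round(4),"man",((p[:2]-c)@np.c_[mx,my]*1000).round(1),"yawx",np.degrees(np.arctan2(T[1,0],T[0,0])).round(1),"corner",k(-.056,-.011),"tipz",(p[2]-.16).round(4),"knuckle",k(-.076,-.013),"j",s["joints"].round(2),"F",s["wrist_force"].round(1))
    return s,T
E
python3 - <<'E'
from h import *
st()
f=grab("top","t3");cv2.imwrite("pics/t3c.png",cv2.resize(f["pixels"][100:250,200:420],(800,545),interpolation=3)[...,::-1])
E
```

```text
t: 4.95
tool_pos: [0.4499, 0.0393, 0.4048]
ee_rot: [1.0, 2.978, -0.0]
wrist_force: [0.3, 0.5, -0.3]
opening: 0.0851
gripper_force: 0.0
t: 5.95
tool_pos: [0.45, 0.0613, 0.4048]
ee_rot: [-0.297, 3.127, -0.0]
wrist_force: [-0.4, 0.5, 0.6]
opening: 0.0854
gripper_force: 0.0
t: 6.85
tool_pos: [0.5199, 0.0658, 0.4046]
ee_rot: [0.553, -3.092, -0.0]
wrist_force: [-0.3, -0.1, 0.7]
opening: 0.0854
gripper_force: 0.0
t 6.85 tcp [0.5199 0.0658 0.4046] man [-74.9  77. ] yawx -159.7 corner [-50.2  25.6] tipz 0.2446 knuckle [-43.2   6.8] j [ 0.02 -0.16  1.93 -0.    1.37 -1.9 ] F [-0.3 -0.1  0.7]
```

View pics/t3c.png

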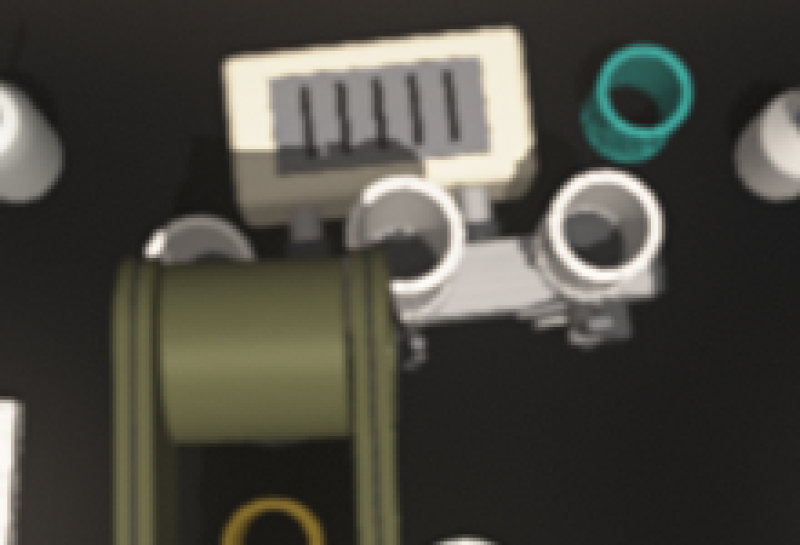

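```bash
python3 -m pendant '1 0 0 -.75 0;1 0 0 -.75 0;1 0 0 -.75 0;1 0 0 -.75 0;1 0 0 -.75 0;1 0 0 -.75 0;1 0 0 -.75 0;1 0 0 0 0;1 0 0 0 0'
python3 - <<'E'
from h import *
st(); f=grab("scene","s3")
cv2.imwrite("pics/s3c.png",cv2.resize(f["pixels"][70:260,200:440],(757,600),interpolation=3)[...,::-1])
E
```

```text
t: 7.8
tool_pos: [0.5218, 0.0669, 0.3029]
ee_rot: [-0.555, 3.085, -0.001]
wrist_force: [-0.9, 4.5, 11.2]
opening: 0.0854
gripper_force: 5.6
t 7.8 tcp [0.5218 0.0669 0.3029] man [-72.9  78. ] yawx -159.6 corner [-46.9  26.6] tipz 0.1429 knuckle [-39.8   7.8] j [ 0.03 -0.07  2.02  0.    1.18 -1.9 ] F [-0.9  4.5 11.2]
```

View pics/s3c.png

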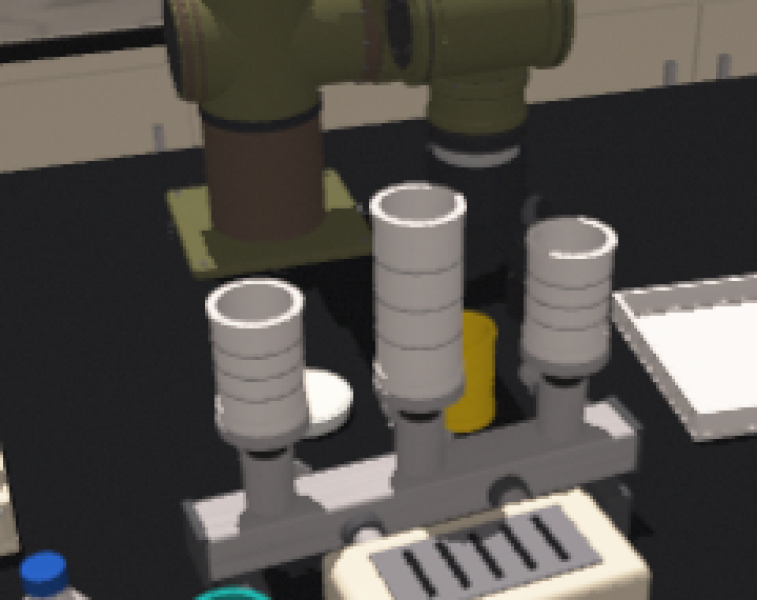

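The scene view shows the arm down at (480,150) in the crop, with all three funnels standing. The 11 N upward reading is the knuckle (lateral 8 mm, bottom at z 0.183) resting on the mid lever's end at 0.19. I'll raise 20 mm and push from higher up.

```bash
python3 -m pendant '1 0 0 1 0;1 0 0 0 0;1 0 0 0 0'
python3 - <<'E'
from h import *
st(); f=grab("scene","s4"); C=cloud(f);z=C[...,2];m=(z>.295)&(z<.32)&(abs(C[...,1])<.06)&(C[...,0]>.55)
v,u=np.nonzero(m);print("tall px",u.mean(),v.mean(),"C",C[m].mean(0))
f=load("scene");C=cloud(f);z=C[...,2];m=(z>.295)&(z<.32)&(abs(C[...,1])<.06)&(C[...,0]>.55);v,u=np.nonzero(m);print("before",u.mean(),v.mean(),C[m].mean(0))
E
```

```text
t: 8.15
tool_pos: [0.5202, 0.0664, 0.3193]
ee_rot: [-0.555, 3.092, -0.0]
wrist_force: [0.5, 0.2, -1.4]
opening: 0.0855
gripper_force: 0.0
t 8.15 tcp [0.5202 0.0664 0.3193] man [-74.5  77.6] yawx -159.6 corner [-49.6  26.2] tipz 0.1593 knuckle [-42.6   7.3] j [ 0.02 -0.09  2.01  0.    1.22 -1.9 ] F [ 0.5  0.2 -1.4]
tall px 336.24883720930234 133.24186046511628 C [0.59415136 0.00743454 0.30377109]
before 332.6301775147929 136.5887573964497 [ 0.60516984 -0.00448171  0.30245789]
```

```bash
python3 - <<'E'
from h import *
a=load("scene")["pixels"];b=load("s4")["pixels"];b3=load("s3")["pixels"]
f=load("s4");C=cloud(f)
for tag in("scene","s3","s4"):
    C=cloud(load(tag));z=C[...,2];m=(z>.27)&(z<.32)&(np.hypot(C[...,0]-.602,C[...,1]+.004)<.045)
    P=C[m];print(tag,m.sum(),P.mean(0).round(4),P.min(0).round(3),P.max(0).round(3))
print(np.abs(a[110:200,315:350].astype(int)-b[110:200,315:350]).mean(2).max(), np.abs(a[110:200,315:350].astype(int)-b[110:200,315:350]).mean())
x=np.hstack([cv2.resize(i[110:250,260:410],(390,364),interpolation=3) for i in(a,b)]);cv2.imwrite("pics/cmp.png",x[...,::-1])
E
```

```text
scene 733 [ 0.6101 -0.0062  0.2925] [ 0.567 -0.037  0.27 ] [0.638 0.028 0.308]
s3 731 [ 0.6099 -0.0063  0.2925] [ 0.57  -0.036  0.27 ] [0.637 0.029 0.308]
s4 729 [ 0.61   -0.0062  0.2927] [ 0.571 -0.036  0.27 ] [0.638 0.029 0.309]
120.0 5.810582010582011
```

View pics/cmp.png

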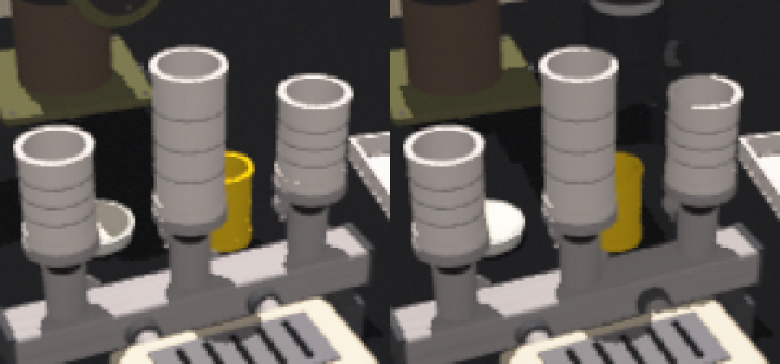

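Before and after views are identical, so the funnels have not moved. Now I'll push the lever towards manifold -y.

```bash
python3 -m pendant '1 .04 -.4 0 0;1 .04 -.4 0 0;1 .04 -.4 0 0;1 .04 -.4 0 0;1 0 0 0 0' ; python3 -c "
from h import *;st()"
```

```text
t: 8.7
tool_pos: [0.5231, 0.0339, 0.3188]
ee_rot: [0.553, -3.091, -0.004]
wrist_force: [-0.8, 4.1, -1.6]
opening: 0.0853
gripper_force: 1.9
t 8.7 tcp [0.5231 0.0339 0.3188] man [-74.9  45. ] yawx -159.7 corner [-50.3  -6. ] tipz 0.1588 knuckle [-43.3 -24.8] j [-0.04 -0.09  2.01  0.    1.22 -1.96] F [-0.8  4.1 -1.6]
```

```bash
python3 -m pendant '1 .03 -.4 0 0;1 .03 -.4 -.1 0;1 .03 -.3 -.4 0;1 .03 -.3 -.4 0;1 .03 -.3 -.5 0;1 .02 -.2 -.5 0;1 0 0 0 0' ; python3 -c "
from h import *;st()"
```

```text
t: 9.4
tool_pos: [0.5259, -0.0043, 0.2792]
ee_rot: [0.553, -3.088, -0.002]
wrist_force: [-0.8, -0.3, -0.3]
opening: 0.0852
gripper_force: 0.0
t 9.4 tcp [ 0.5259 -0.0043  0.2792] man [-75.9   6.7] yawx -159.7 corner [-51.7 -44.6] tipz 0.1192 knuckle [-44.8 -63.5] j [-0.11 -0.04  2.04 -0.    1.15 -2.04] F [-0.8 -0.3 -0.3]
```

```bash
python3 -m pendant '1 -.1 0 .8 0;1 -.1 0 .9 0;1 -.1 0 .9 0;1 0 0 .9 0;1 -.5 0 .9 0;1 -.7 0 .5 0;1 -.7 0 0 0;1 -.7 0 0 0;1 0 0 0 0' ; python3 - <<'E'
from h import *
st(); f=grab("wrist","w5");C=cloud(f)
m=(C[...,:2]-c)@np.c_[mx,my];Z=C[...,2]
s=(Z>.1)&(Z<.2)&(m[...,0]>-.062)&(m[...,0]<-.042)&(m[...,1]>-.1)&(m[...,1]<.02)
print(s.sum(),"z",np.percentile(Z[s],[2,50,98]).round(4),"lat",np.percentile(m[s][:,1],[2,50,98]).round(4))
t=grab("top","t5");C=cloud(t)
m=(C[...,:2]-c)@np.c_[mx,my];Z=C[...,2]
for y0 in(.12,0,-.12):
  s=(Z>.1)&(Z<.21)&(m[...,0]>-.062)&(m[...,0]<-.042)&(m[...,1]>-.09+y0)&(m[...,1]<.02+y0)
  if s.sum(): print("top",y0,s.sum(),"z",np.percentile(Z[s],[2,50,98]).round(4),"lat",np.percentile(m[s][:,1],[2,50,98]).round(4))
E
```

```text
t: 10.3
tool_pos: [0.4677, -0.0035, 0.3794]
ee_rot: [0.555, -3.092, -0.0]
wrist_force: [-0.1, 0.6, 0.3]
opening: 0.0855
gripper_force: 0.0
t 10.3 tcp [ 0.4677 -0.0035  0.3794] man [-133.6   13.2] yawx -159.6 corner [-108.8  -38.2] tipz 0.2194 knuckle [-101.8  -57. ] j [-0.12 -0.28  2.07  0.    1.35 -2.05] F [-0.1  0.6  0.3]
1112 z [0.1041 0.1153 0.1205] lat [-0.0748 -0.017   0.0108]
top 0.12 76 z [0.1064 0.1703 0.1913] lat [0.1097 0.1176 0.1286]
top 0 169 z [0.1078 0.1174 0.1227] lat [-0.0757 -0.0316  0.01  ]
top -0.12 79 z [0.11   0.1695 0.1916] lat [-0.1259 -0.1148 -0.1083]
```

View pics/w5.png

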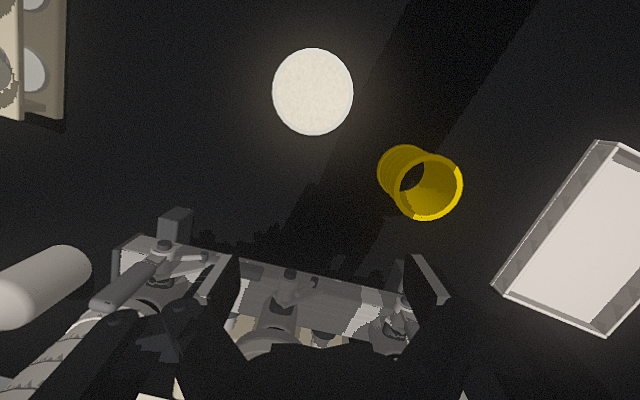

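The mid lever now lies level: z is about 0.117, out to lateral −76 mm, and it is seen at (130,285). The left and right levers are still up at 0.191. Next is the funnel: up and over it.

```bash
python3 -m pendant '1 0 0 1 0;1 0 0 1 0;1 0 0 1 0;1 0 0 1 0;1 0 0 1 0;1 0 0 1 0;1 0.7 0 .3 0;1 1 0 0 0;1 1 0 0 0;1 0 0 0 0'; python3 - <<'E'
from h import *
s,T=st()
for tag,f in(("t5",load("t5")),("w6",grab("wrist","w6")),("s6",grab("scene","s6"))):
    C=cloud(f);Z=C[...,2];m=(Z>.297)&(Z<.315)&(np.hypot(C[...,0]-.602,C[...,1]+.004)<.042)
    if m.sum()>20:
        P=C[m]; A=np.c_[2*P[:,:2],np.ones(len(P))]; q=np.linalg.lstsq(A,(P[:,:2]**2).sum(1),rcond=None)[0]
        print(tag,m.sum(),"fit",q[:2].round(4),"r",np.sqrt(q[2]+q[:2]@q[:2]).round(4),"box mid",((P.min(0)+P.max(0))/2).round(4),"zmax",np.percentile(P[:,2],95).round(4))
E
```

```text
t: 11.4
tool_pos: [0.5247, -0.0038, 0.5049]
ee_rot: [0.555, -3.091, -0.001]
wrist_force: [-0.1, 0.9, -0.1]
opening: 0.0856
gripper_force: 0.0
t 11.4 tcp [ 0.5247 -0.0038  0.5049] man [-76.9   7.3] yawx -159.6 corner [-52.2 -44. ] tipz 0.3449 knuckle [-45.2 -62.8] j [-0.11 -0.2   1.8   0.    1.54 -2.04] F [-0.1  0.9 -0.1]
t5 288 fit [ 0.6019 -0.0023] r 0.0297 box mid [ 0.6021 -0.0027  0.3049] zmax 0.3095
w6 1948 fit [ 0.5986 -0.0022] r 0.0291 box mid [ 0.5985 -0.0018  0.3026] zmax 0.3072
s6 294 fit [ 0.6046 -0.0045] r 0.0296 box mid [ 0.6036 -0.0045  0.3025] zmax 0.3072
```

```bash
python3 -m pendant '1 .95 .01 0 0;1 .95 0.01 0 0;1 .95 0.01 0 0;1 .96 0.01 0 0;1 0 0 -.5 0;1 0 0 -.7 0;1 0 0 -.7 0;1 0 0 -.7 0;1 0 0 -.7 0;1 0 0 -.6 0'; python3 - <<'E'
from h import *
s,T=st()
f=grab("wrist","w7"); L=((cloud(f).reshape(-1,3)-s["tool_pos"])@T)
k=(L[:,2]>.11)&(L[:,2]<.17)&(np.hypot(L[:,0],L[:,1])<.036); P=L[k]
print(k.sum(), P.min(0).round(4),P.max(0).round(4))
E
```

```text
t: 12.5
tool_pos: [0.5984, -0.0028, 0.4259]
ee_rot: [0.555, -3.091, -0.001]
wrist_force: [-0.5, 0.4, -0.2]
opening: 0.0851
gripper_force: 0.0
t 12.5 tcp [ 0.5984 -0.0028  0.4259] man [-3.5  1. ] yawx -159.7 corner [ 21.1 -50.3] tipz 0.2659 knuckle [ 28.2 -69.2] j [-0.09 -0.    1.75  0.    1.4  -2.02] F [-0.5  0.4 -0.2]
15029 [-0.0308 -0.0321  0.1176] [0.0304 0.0325 0.17  ]
```

```bash
python3 -m pendant '.6 .12 0 0 0;0 0 0 0 0;0 0 0 0 0;0 0 0 0 0;0 0 0 0 0;0 0 0 0 0' 45; python3 -m pendant '0 0 0 0 0;0 0 0 .1 0;0 0 0 .3 0;0 0 0 .5 0;0 0 0 .5 0'; python3 -c "
from h import *;st()"
```

```text
t: 13.15
tool_pos: [0.6015, -0.0029, 0.4284]
ee_rot: [-0.555, 3.091, -0.001]
wrist_force: [0.1, 0.1, 0.4]
opening: 0.0606
gripper_force: 49.0
t: 13.65
tool_pos: [0.6013, -0.0028, 0.4563]
ee_rot: [0.555, -3.092, -0.0]
wrist_force: [0.1, -0.2, -2.0]
opening: 0.0608
gripper_force: 48.9
t 13.65 tcp [ 0.6013 -0.0028  0.4563] man [-0.6  0.7] yawx -159.7 corner [ 24.2 -50.6] tipz 0.2963 knuckle [ 31.2 -69.5] j [-0.09 -0.01  1.7   0.    1.45 -2.02] F [ 0.1 -0.2 -2. ]
```

```bash
python3 -m pendant '0 0 0 .9 0;0 0 0 .9 0;0 0 0 .9 0;0 0 0 .9 0;0 -.2 .3 .6 0;0 -.44 .9 .1 0;0 -.44 .92 0 0;0 -.44 .92 0 0;0 -.44 .92 0 0;0 -.44 .92 0 0' && python3 -m pendant '0 -.44 .92 0 0;0 -.44 .92 0 0;0 -.44 .92 0 0;0 -.44 .92 0 0;0 -.44 .92 0 0;0 -.44 .92 0 0;0 -.44 .92 0 0;0 -.44 .92 0 0;0 -.44 .92 0 0;0 -.44 .92 0 0' && python3 -m pendant '0 -.44 .92 0 0;0 -.44 .92 0 0;0 -.44 .92 0 0;0 -.44 .92 0 0;0 0 0 0 0;0 0 0 0 0'; python3 - <<'E'
from h import *
s,T=st(); f=grab("wrist","w8"); g=grab("scene","s8");C=cloud(g)
m=(np.hypot(C[...,0]-s["tool_pos"][0],C[...,1]-s["tool_pos"][1])<.045)&(C[...,2]>.1)&(C[...,2]<s["tool_pos"][2]-.13)
P=C[m];print("funnel",m.sum(),"zmin",np.percentile(P[:,2],[0.5,2]).round(4))
for a,b in((.285,.31),(.34,.37)):
  k=P[(P[:,2]>a)&(P[:,2]<b)]; print(k[:,:2].mean(0).round(4) if len(k) else None)
E
```

```text
t: 14.65
tool_pos: [0.5521, 0.0966, 0.5408]
ee_rot: [0.556, -3.09, -0.001]
wrist_force: [0.6, -0.6, -1.4]
opening: 0.0604
gripper_force: 49.0
t: 15.65
tool_pos: [0.4636, 0.2803, 0.5408]
ee_rot: [0.556, -3.09, -0.0]
wrist_force: [0.1, 0.4, -2.9]
opening: 0.0606
gripper_force: 49.0
t: 16.25
tool_pos: [0.4291, 0.3529, 0.541]
ee_rot: [0.558, -3.09, 0.001]
wrist_force: [-1.3, -0.4, -2.5]
opening: 0.0608
gripper_force: 49.2
t 16.25 tcp [0.4291 0.3529 0.541 ] man [-137.   371.7] yawx -159.5 corner [-112.3  320.2] tipz 0.381 knuckle [-105.2  301.4] j [ 0.59 -0.13  1.68 -0.    1.6  -1.34] F [-1.3 -0.4 -2.5]
funnel 1216 zmin [0.2814 0.2829]
[0.4501 0.3373]
[0.4503 0.3377]
```

```bash
python3 -m pendant '0 0 .3 -.8 0;0 0 .2 -1 0;0 0 0 -1 0;0 0 0 -1 0;0 0 0 -1 0;0 0 0 -1 0;0 0 0 -1 0;0 0 0 -1 0;0 0 0 -1 0;0 0 0 -1 0' && python3 -m pendant '0 0 0 -1 0;0 0 0 -1 0;0 0 0 -.7 0;0 0 0 -.5 0;0 0 0 -.1 0;0 0 0 0 0;0 0 0 0 0' && python3 -m pendant '0 0 0 -.15 0;0 0 0 -.15 0;0 0 0 -.1 0;0 0 0 0 0'; python3 -c "
from h import *;st()"
```

```text
t: 17.35
tool_pos: [0.43, 0.3618, 0.3435]
ee_rot: [0.553, -3.091, 0.001]
wrist_force: [0.4, 1.2, -2.0]
opening: 0.0607
gripper_force: 49.3
t: 18.05
tool_pos: [0.4305, 0.3626, 0.2808]
ee_rot: [-0.554, 3.09, 0.001]
wrist_force: [-0.1, -0.2, -2.2]
opening: 0.0607
gripper_force: 49.3
t: 18.45
tool_pos: [0.43, 0.3623, 0.2713]
ee_rot: [0.555, -3.092, 0.0]
wrist_force: [-0.1, -0.6, -2.4]
opening: 0.0603
gripper_force: 49.3
t 18.45 tcp [0.43   0.3623 0.2713] man [-135.3  380.9] yawx -159.6 corner [-110.5  329.5] tipz 0.1113 knuckle [-103.5  310.7] j [ 0.6   0.05  1.96 -0.    1.13 -1.32] F [-0.1 -0.6 -2.4]
```

Bottom is about 10 mm above the bench, 5 mm above the floor. I'll lower in small steps until the force rises.

```bash
python3 -m pendant '0 0 0 -.1 0;0 0 0 -.1 0;0 0 0 0 0' && python3 -m pendant '0 0 0 -.05 0;0 0 0 0 0;0 0 0 0 0'
```

```text
t: 18.75
tool_pos: [0.43, 0.3623, 0.2673]
ee_rot: [0.555, -3.092, 0.001]
wrist_force: [0.4, -0.8, -2.3]
opening: 0.061
gripper_force: 49.3
t: 19.05
tool_pos: [0.4302, 0.3624, 0.2668]
ee_rot: [-0.555, 3.092, 0.0]
wrist_force: [0.1, -0.0, -2.2]
opening: 0.0605
gripper_force: 49.3
```

```bash
python3 -m pendant '0 0 0 -.05 0;0 0 0 0 0' && python3 -m pendant '0 0 0 -.05 0;0 0 0 0 0;0 0 0 0 0'&& python3 -m pendant '0 0 0 -.05 0;0 0 0 0 0;0 0 0 0 0'
```

```text
t: 19.25
tool_pos: [0.4303, 0.3625, 0.2664]
ee_rot: [-0.555, 3.092, 0.0]
wrist_force: [-0.6, 0.4, 2.1]
opening: 0.0603
gripper_force: 49.6
t: 19.55
tool_pos: [0.4305, 0.3626, 0.2664]
ee_rot: [-0.555, 3.091, 0.001]
wrist_force: [-2.2, -1.1, 6.2]
opening: 0.0604
gripper_force: 50.1
t: 19.85
tool_pos: [0.4307, 0.3628, 0.2664]
ee_rot: [-0.555, 3.091, 0.001]
wrist_force: [-3.4, -2.5, 11.3]
opening: 0.0603
gripper_force: 50.4
```

Touchdown at TCP 0.2664, exactly as expected. I'll relieve the pressure, release and rise.

```bash
python3 -m pendant '0 0 0 .1 0;0 0 0 0 0;.8 0 0 0 0;1 0 0 0 0;1 0 0 0 0;1 0 0 0 0;1 0 0 0 0;1 0 0 0 0' && python3 -m pendant '1 0 0 .3 0;1 0 0 .7 0;1 0 0 1 0;1 0 0 1 0;1 0 0 1 0;1 0 0 1 0;1 0 0 1 0;1 0 0 1 0;1 0 0 1 0;1 0 0 1 0' && python3 -m pendant '1 -.5 -1 .5 0;1 -.5 -1 0 0;1 -.5 -1 0 0;1 -.5 -1 0 0;1 -.5 -1 0 0;1 -.5 -1 0 0;1 0 0 0 0;1 0 0 0 0'; python3 - <<'E'
from h import *
st(); g=grab("scene","s9");t=grab("top","t9")
for n,f in(("scene",g),("top",t)):
    C=cloud(f);Z=C[...,2];m=(Z>.13)&(Z<.155)&(np.hypot(C[...,0]-.43,C[...,1]-.363)<.06)
    P=C[m];print(n,"rim",m.sum(),((P.min(0)+P.max(0))/2).round(4),"zmax",np.percentile(P[:,2],97).round(4))
m_=(cloud(t)[...,:2]-c)@np.c_[mx,my];Z=cloud(t)[...,2]
for y0 in(.12,0,-.12):
  s=(Z>.1)&(Z<.21)&(m_[...,0]>-.062)&(m_[...,0]<-.042)&(m_[...,1]>-.09+y0)&(m_[...,1]<.02+y0)
  print(y0,s.sum(),np.percentile(Z[s],[50,98]).round(4) if s.sum() else "")
x=np.hstack([g["pixels"][60:310,150:500],t["pixels"][60:310,120:450]]);cv2.imwrite("pics/fin.png",cv2.resize(x,(800,294))[...,::-1])
E
```

```text
t: 20.65
tool_pos: [0.4301, 0.3623, 0.2656]
ee_rot: [0.555, -3.092, 0.0]
wrist_force: [0.0, -0.3, -0.8]
opening: 0.0852
gripper_force: 0.0
t: 21.65
tool_pos: [0.4299, 0.3622, 0.4482]
ee_rot: [-0.555, 3.09, 0.001]
wrist_force: [-0.5, -0.6, -0.2]
opening: 0.0853
gripper_force: 0.0
t: 22.45
tool_pos: [0.37, 0.2422, 0.457]
ee_rot: [-0.554, 3.09, 0.002]
wrist_force: [0.9, 0.2, 0.0]
opening: 0.0852
gripper_force: 0.0
t 22.45 tcp [0.37   0.2422 0.457 ] man [-206.7  267.4] yawx -159.7 corner [-181.5  216.2] tipz 0.297 knuckle [-174.5  197.3] j [ 0.46 -0.39  2.02  0.    1.5  -1.47] F [0.9 0.2 0. ]
scene rim 225 [0.4309 0.3581 0.1384] zmax 0.1454
top rim 214 [0.4327 0.3614 0.1397] zmax 0.1483
0.12 76 [0.171  0.1916]
0 169 [0.1173 0.123 ]
-0.12 80 [0.1647 0.191 ]
```

View pics/fin.png

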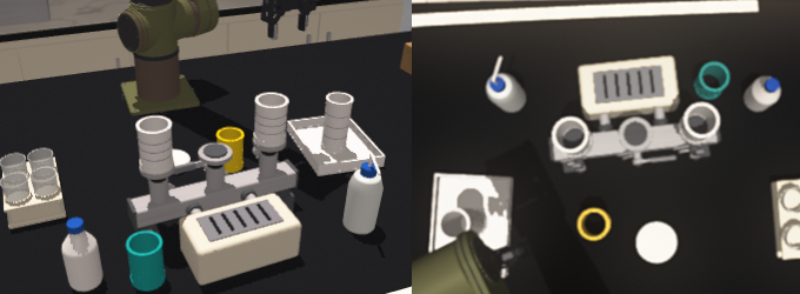

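The tall funnel stands upright in the tray at (338,125), rim 0.145 m. The mid lever is level, the mid seat is bare, and everything else is in place.

```bash
python3 -c "
from cell import r
print(r.sign_off())"
```

```text
the job is handed in; nothing more can be done
None
```

The middle valve was shut before I lifted the tall funnel, which now stands upright in the tray; the short funnels, their valves and everything else looked undisturbed, and the job is handed in at about 22.5 s.

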